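# Nest the pressed cup and pin the stack

## Robot

A 6-joint arm with a two-finger parallel gripper is mounted at the origin on the work surface. World frame = base frame: x ahead of the robot, y to its left, z up, the work surface at z = 0. Lengths are in m, angles in rad, forces in N, time in s.
With the tool pointing down it reaches from about 0.35 to 0.95 m from the base axis. Payload 17.4 kg.
Tool frame: the origin (TCP) lies midway between the tips of the shut fingers; the grasp point (between the pads) lies manip.tcp_to_grasp behind it (manip.tcp_to_grasp is the distance from the TCP to the grasp point, in m); z points along the fingers, y is the line along which they close (so a half turn about z gives the same grasp; the last joint's range is limited). The gripper opens to 93 mm and grips with 3 to 60 N. Pads are 15 mm wide; open, the fingers measure 128 mm over their backs; the gripper's body (75 mm by 188 mm) begins 65 mm behind the grasp point.
Start: joints at [-1.271, 0.116, 1.442, -0, 1.584, -0.038], TCP at [0.224, -0.637, 0.219] pointing down, gripper open.
Joint ranges: [-2.83, 2.83], [-0.83, 2.19], [0.07, 2.5], [-1.14, 4.28], [0.01, 3], [-2.97, 2.97]. Speed limits (rad/s): [1.89, 1.89, 2.22, 3.14, 3.14, 3.14].

## Interface

Orientations are given as a rotation vector (axis times angle).
In Python, from station import manip gives the robot as it stands. The module is installed in compiled form; this text tells all that it offers.
- The arm moves only by the shell command python3 -m pendant 'ROWS' [FORCE]. ROWS is JSON, a list of rows, each a list of 5 numbers: the opening, from 0 (shut) to 1 (fully open), then the shift along the tool's x, y, z in m, then the turn about the tool's z in degrees. A call has 1 to 20 rows; each row shifts and turns the commanded pose from where the row before left it, along the tool's axes as they then stand; what a row does not reach is not made up. A row lasts 1/12 s, in which the tool goes at most 41.7 mm and 7.16 degrees, less where a joint would pass 70% of its speed; a pose out of reach is approached as far as the arm can. A call is refused whole if a number of a shift passes 0.0417 or a number of a turn 7.16, either way. A call with a gripper value outside its range is refused whole. The fingers move at their own pace and stop on an object; FORCE is the grip in N (left out, the last holds). Time passes only in rows, so rows that do not move let the fingers close. It gives the time, the measured TCP pose, the force, the opening and the grip force at its end, in the units of the state.
- manip.state(): the state, without advancing time (a new reading comes with each control period).
- manip.camera(name): name is "scene" or "top" or "wrist"; returns a dict with "color" (480x640x3 uint8, blue, green, red), "fx", "fy", "cx", "cy" (pixels), "dist_coeffs" ([k1, k2, p1, p2, k3] as OpenCV has them; the pictures are not rectified), "extrinsics" (4x4, takes a point from world to camera coordinates). Camera axes: x right, y down, z forward; pixel columns grow to the right and rows downward; lengths in m; the calibration is good to about 2 mm. A picture is of the moment at which its call begins. There is no depth.
- manip.close_job(): hands the job in; it is judged then, once.
The state is a dict: "time_s": time; "joint_pos": joint angles; "joint_velocities": joint speeds; "joint_efforts": joint torques, N m; "eef_pos": TCP position; "ee_rot": TCP orientation; "wrist_force": force on the tool from outside, world axes, zero at the start; "moment": the same for the moment, N m; "finger_gap": finger opening in m; "gripper_force": force on a finger pad.
Only numpy, scipy, OpenCV 4.12 (cv2) and the standard library are available. Lean on these libraries where they do the work, as an engineer would, in place of code of your own. Each camera call takes 0.05 s, during which the arm holds its last target. There are 200 camera calls.

## Task

Pick up the loose steel cup that matches the one on the green stacking fixture and nest it squarely in that cup. Then take the flanged pin from its stand and slide it down through both cups into the fixture's bore, fully home so that its flange lies flat on the upper cup's rim. Let go without dropping either part, and leave the small cup, the rubber seal and the phone where they are.

Things in the scene. Friction and masses are not known exactly. Their poses are not given: they have to be found in the camera images.
- fixture: Fixed green cast block 120 x 120 x 56 high. Origin: centre of its underside on the bench, z up. A vertical through bore 22 in diameter, mouth chamfered 3, runs down its middle. On its top a locating ring (45 inside, 62 outside, 4 high) surrounds the seated cup's base.
- bore (a point): Centre of the bore's mouth, on the block's top face, 56 above the bench.
- seated_cup: Loose pressed steel cup standing mouth up in the fixture's locating ring. Origin: centre of its underside, z up. Base 40 outside with a central hole 30 in diameter, body widening to 53 at height 28, then a step out to a straight-sided lip 62 outside, 57 inside, from height 28 to the rim at 48; base 3 thick, wall 2.5.
- loose_cup: Identical pressed steel cup standing mouth up on the bench, graspable across its 62 lip; origin: centre of its underside, z up. Same sizes as the seated cup. Nested, its step rests on the lower cup's rim, so its origin is 20 above the lower cup's and its rim is 124 above the bench.
- loose_cup_rim (a point): Centre of the loose cup's mouth, at rim height (48 above its underside).
- pin: Upright aluminium pin, 163 long: a shank 20 in diameter and 118 long, its lowest 12 tapering to a 10 nose; above it a flange 62 in diameter and 5 thick, then a round black knob 32 in diameter and 40 high. Origin: centre of the nose's end, z up along the shank. It hangs by its flange in the stand, its nose 10 above the bench.
- pin_flange (a point): Centre of the underside of the pin's flange, 118 above the pin's origin.
- pin_knob (a point): Point on the pin's axis inside the knob at a good gripping height, 145 above the pin's origin.
- stand: Fixed dark steel stand: base 90 x 90, four legs, and a top plate 90 x 90 x 12 whose upper face is 128 above the bench, with a loose hole 28 in diameter in the middle for the pin. Origin: centre of its underside.
- small_cup: Similar but smaller steel cup, lip 45 outside, 35 high, on the bench: leave it alone. Origin: centre of its underside.
- seal: Flat black rubber seal ring 100 outside, 54 inside, 8 thick, on the bench: leave it alone. Origin: centre of its underside.
- phone: Black mobile phone, a slab 75 x 155 x 9 lying on the bench in front of the fixture: leave it alone. Origin: centre of its underside, y along its length.
Things that resemble listed ones, but are neither listed nor needed, are in the scene too. Leave any red look-alike of the pin alone.

How it is judged:
By the outcome, as a careful person would: the job done as asked, in the order asked, and still so for the second after the job is handed in, with the robot touching nothing.
It also fails if it takes over 64 s, if anything falls off the work surface, if the arm or the gripper's body presses on something with over 40 N, if the wrist force passes 120 N, or if a joint passes its speed limit or range.

## Working session

There is one attempt and no reset: what is moved stays moved. The work goes in short steps, Python scripts to look and compute and a shell command to move; the robot and the scene stay as the last step left them, time stands still between calls to the robot, and variables do not carry over. Pictures are saved under pics/ and viewed, at most 11 in all, crops included, and the job is handed in when it is done.

```bash
mkdir -p pics
python3 - <<'E'
from station import manip
import cv2,numpy as np
print(manip.tcp_to_grasp); s=manip.state(); print(s)
for n in("scene","top","wrist"):
    c=manip.camera(n); cv2.imwrite(f"pics/{n}0.png",c["color"])
    E=np.array(c["extrinsics"]); print(n,c["fx"],c["fy"],c["cx"],c["cy"],c["dist_coeffs"],(-E[:3,:3].T@E[:3,3]).round(3),E[:3,:3].round(3).tolist())
E
```

```text
0.0188
{'time_s': 0.0, 'joint_pos': array([-1.27077538e+00,  1.16456198e-01,  1.44226747e+00, -3.08118652e-05,
        1.58396969e+00, -3.78155194e-02]), 'joint_velocities': array([-0.00049163, -0.00034179,  0.00041773,  0.00035654,  0.00068636,
       -0.0001535 ]), 'joint_efforts': array([ 6.23962973e-03, -7.21248293e+01, -6.22607446e+01,  7.83291506e-02,
        2.36841902e-02, -9.47209492e-05]), 'eef_pos': array([ 0.22364031, -0.63666353,  0.21792389]), 'ee_rot': array([-3.09580734e+00, -5.27968855e-01,  2.73911461e-04]), 'wrist_force': array([-0.65553141,  0.41668945,  0.5712452 ]), 'moment': array([0.00294821, 0.01170508, 0.03771511]), 'gripper_force': 0.0, 'finger_gap': 0.09295588820259565}
scene 521.4252985165642 521.4252985165642 313.74337701632254 236.83155797124945 [-0.04531713  0.          0.          0.          0.        ] [ 0.91  -0.514  0.942] [[0.767, 0.642, 0.015], [0.513, -0.599, -0.615], [-0.386, 0.479, -0.789]]
top 514.1990955212196 514.1990955212196 324.9242330093601 239.42994982425915 [-0.07492676  0.          0.          0.          0.        ] [ 0.375 -0.015  1.191] [[0.016, -1.0, -0.008], [-0.989, -0.015, -0.148], [0.148, 0.01, -0.989]]
wrist 354.3178096005974 354.3178096005974 322.9837198307341 238.1215413191875 [-0.00142712  0.          0.          0.          0.        ] [ 0.288 -0.615  0.384] [[0.332, -0.943, -0.002], [-0.913, -0.322, 0.249], [-0.236, -0.081, -0.968]]
```

View pics/top0.png

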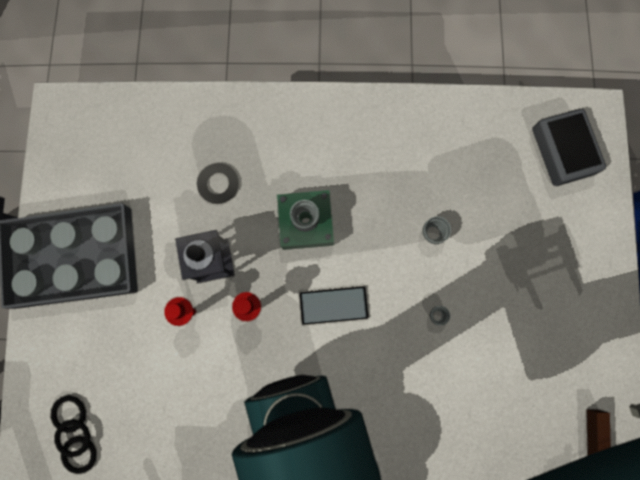

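View pics/scene0.png

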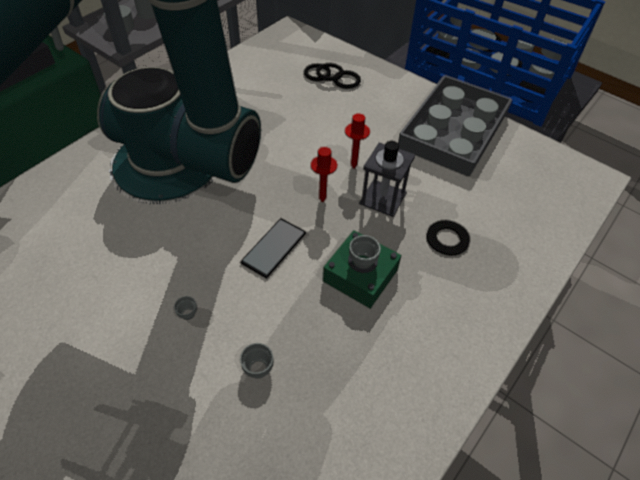

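Top view: the seated cup is at (305,214), the loose cup at (438,230), the stand and pin at (200,255), and the small cup at (438,315). In the scene view the same items are at (364,252), (257,360) and (390,158). I'll enlarge these for measuring.

```bash
cat > h.py <<'E'
import cv2,numpy as np
from scipy.optimize import least_squares
def proj(c,P):
    E=np.array(c["extrinsics"]);K=np.array([[c["fx"],0,c["cx"]],[0,c["fy"],c["cy"]],[0,0,1.]])
    return cv2.projectPoints(np.float64(P).reshape(-1,1,3),cv2.Rodrigues(E[:3,:3])[0],E[:3,3],K,np.array(c["dist_coeffs"],float))[0].reshape(-1,2)
def ray(c,uv):
    E=np.array(c["extrinsics"]);K=np.array([[c["fx"],0,c["cx"]],[0,c["fy"],c["cy"]],[0,0,1.]])
    n=cv2.undistortPoints(np.float64([[uv]]),K,np.array(c["dist_coeffs"],float)).ravel()
    return -E[:3,:3].T@E[:3,3],E[:3,:3].T@np.array([n[0],n[1],1])
def atz(c,uv,z):
    o,d=ray(c,uv);return o+d*(z-o[2])/d[2]
def circ(x,y,z,r,n=72):
    t=np.linspace(0,2*np.pi,n,endpoint=False);return np.c_[x+r*np.cos(t),y+r*np.sin(t),np.full(n,z)]
def tile(img,u,v,w,h,k):
    u,v=int(u),int(v);t=cv2.resize(img[v:v+h,u:u+w],None,fx=k,fy=k,interpolation=cv2.INTER_CUBIC)
    t=cv2.convertScaleAbs(t,alpha=1.5)
    for i in range(0,w,10):
        cv2.putText(t,str(u+i),(i*k,8),0,.3,(0,255,255),1);cv2.line(t,(i*k,9),(i*k,13),(0,255,255),1)
    for i in range(10,h,10):
        cv2.putText(t,str(v+i),(0,i*k+3),0,.3,(0,255,255),1)
    return t
E
python3 - <<'E'
from h import *
T=cv2.imread("pics/top0.png");S=cv2.imread("pics/scene0.png")
f=lambda L:np.hstack(L)
A=f([tile(T,*p,53,60,5) for p in[(278,184),(412,200),(174,225)]])
B=f([tile(S,*p,53,60,5) for p in[(337,225),(230,335),(363,130)]])
cv2.imwrite("pics/m1.png",np.vstack([A,B]))
E
```

```text
(no output)
```

View pics/m1.png

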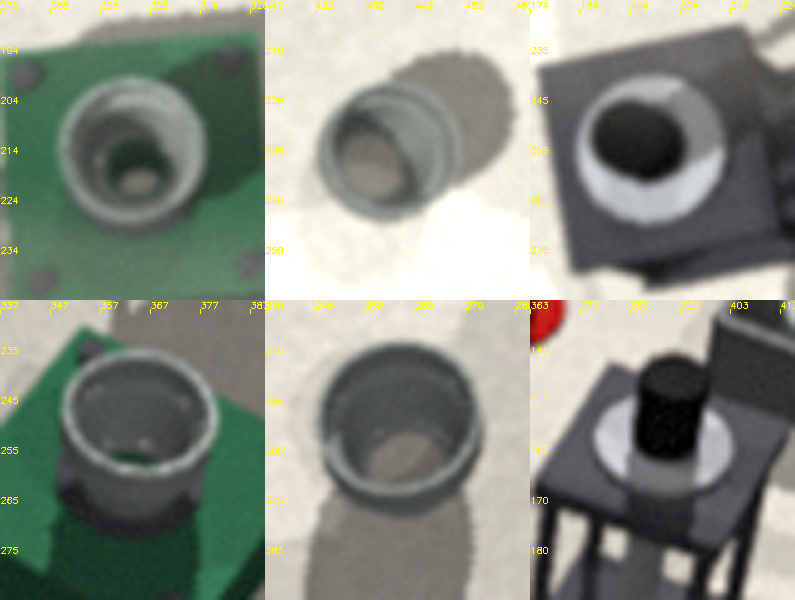

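Rim centres read off the crop:
- Seated cup: top (304.3,213.5), scene (364.5,247.1).
- Loose cup: top (436.6,229.8), scene (256.9,358.6).
- Pin flange: top (197.7,254.3), scene (389.3,156.4).

```bash
cat >> h.py <<'E'
from scipy.spatial.transform import Rotation as R
def go(s,p,yaw=None):
    "remaining shift in tool axes to put the TCP at p"
    M=R.from_rotvec(s["ee_rot"]).as_matrix();return M.T@(np.array(p)-s["eef_pos"]), M
E
python3 - <<'E'
from h import *
from station import manip
T=manip.camera("top");S=manip.camera("scene")
for n,z,a,b in[("seated",.104,(304.3,213.5),(364.5,247.1)),("loose",.048,(436.6,229.8),(256.9,358.6)),("flange",.133,(197.7,254.3),(389.3,156.4)),("small",.035,(438,315),(185.5,306)),("red1",.133,(247,306),(323,165))]:
    o1,d1=ray(T,a);o2,d2=ray(S,b)
    t=np.linalg.lstsq(np.c_[d1,-d2],o2-o1,rcond=None)[0]
    print(n,atz(T,a,z).round(4),atz(S,b,z).round(4),"tri",((o1+d1*t[0]+o2+d2*t[1])/2).round(4))
s=manip.state();d,M=go(s,[0,0,0]);print(M.round(4))
for c,nm in((T,"top"),(S,"scene")): print([proj(c,[[.5,-.25,0]])])
E
```

```text
seated [0.5938 0.0423 0.104 ] [0.5946 0.0418 0.104 ] tri [0.5942 0.0424 0.103 ]
loose [ 0.5722 -0.2543  0.048 ] [ 0.5758 -0.2566  0.048 ] tri [ 0.5734 -0.2552  0.0422]
flange [0.4983 0.2614 0.133 ] [0.4963 0.2643 0.133 ] tri [0.498  0.2606 0.1367]
small [ 0.3816 -0.2575  0.035 ] [ 0.3843 -0.2637  0.035 ] tri [ 0.3807 -0.2604  0.0269]
red1 [0.3933 0.1541 0.133 ] [0.4009 0.1454 0.133 ] tri [0.3933 0.1558 0.1206]
[[ 9.435e-01  3.314e-01 -2.000e-04]
 [ 3.314e-01 -9.435e-01  5.000e-04]
 [-0.000e+00 -5.000e-04 -1.000e+00]]
[array([[430.99416868, 263.76964022]])]
[array([[233.17026158, 343.5095848 ]])]
```

```bash
python3 -m pendant '[[1,0.0352,-0.0188,0.0052,0],[1,0.0352,-0.0188,0.0052,0],[1,0.0352,-0.0188,0.0052,0],[1,0.0352,-0.0188,0.0052,0],[1,0.0352,-0.0188,0.0052,0],[1,0.0352,-0.0188,0.0052,0],[1,0.0352,-0.0188,0.0052,0],[1,0.0352,-0.0188,0.0052,0],[1,0.0352,-0.0188,0.0052,0],[1,0.0352,-0.0188,0.0052,0],[1,0.0352,-0.0188,0.0052,0],[1,0.0352,-0.0188,0.0052,0],[1,0.0352,-0.0188,0.0052,0],[1,0,0,0,0],[1,0,0,0,0],[1,0,0,0,0]]' 30
cat > look.py <<'E'
import sys
from h import *
from station import manip
# look.py out.png x y z [r] : wrist picture, predicted circle drawn, crop around it
c=manip.camera("wrist");im=c["color"].copy()
cv2.imwrite(sys.argv[1].replace(".png","_raw.png"),im)
cv2.imwrite(sys.argv[1],im)
s=manip.state();print(s["time_s"],s["eef_pos"].round(4),R.from_rotvec(s["ee_rot"]).as_matrix().round(3).tolist(),s["wrist_force"].round(2))
x,y,z=map(float,sys.argv[2:5]);print("pred centre",proj(c,[[x,y,z]]).round(1),"ellipse extents",proj(c,circ(x,y,z,.031)).min(0).round(1),proj(c,circ(x,y,z,.031)).max(0).round(1))
E
python3 look.py pics/w1.png .574 -.255 .048
```

```text
time_s: 1.58
eef_pos: [0.5743, -0.2547, 0.151]
ee_rot: [3.097, 0.529, -0.001]
wrist_force: [-0.2, 0.1, -0.1]
finger_gap: 0.0928
gripper_force: 0.0
1.6333 [ 0.574  -0.2553  0.1512] [[0.944, 0.331, -0.0], [0.331, -0.944, -0.0], [-0.0, 0.0, -1.0]] [ 0.84  0.09 -0.37]
pred centre [[323.1 236.6]] ellipse extents [283.6 197.1] [362.6 273.9]
```

View pics/w1.png

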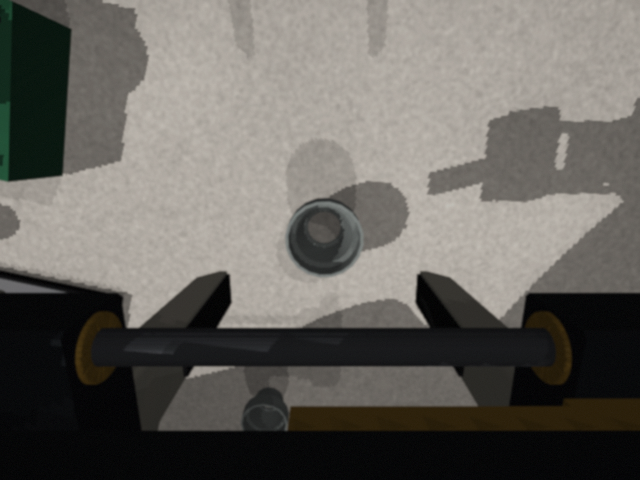

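Wrist view: the loose cup's rim is centred at about (325.5,237). The prediction was (323,236.6), so it is within about 1.5 mm and the fingers straddle it. Descending to grip the lip with the tips just above the step.

```bash
python3 -m pendant '[[1,0,0.0015,0.03,0],[1,0,0,0.03,0],[1,0,0,0.03,0],[1,0,0,0.02,0],[1,0,0,0.011,0],[1,0,0,0,0],[1,0,0,0,0],[0.7,0,0,0,0],[0.6,0,0,0,0],[0.5,0,0,0,0],[0.5,0,0,0,0],[0.5,0,0,0,0],[0.5,0,0,0,0],[0.5,0,0,0,0],[0.5,0,0,0,0],[0.5,0,0,0,0]]' 30
```

```text
time_s: 2.97
eef_pos: [0.5752, -0.256, 0.0307]
ee_rot: [3.097, 0.528, 0.001]
wrist_force: [-0.8, 1.8, 6.9]
finger_gap: 0.0648
gripper_force: 30.0
```

```bash
python3 -m pendant '[[0.5,0,0,0,0],[0.5,0,0,0,0],[0.5,0,0,0,0],[0.5,0,0,0,0]]'
python3 - <<'E'
from h import *
from station import manip
w=manip.camera("wrist")["color"];s=manip.camera("scene");im=s["color"];u,v=proj(s,[[.575,-.256,.06]])[0]
a=cv2.resize(w[180:400,180:470],None,fx=2,fy=2,interpolation=3)
a=cv2.convertScaleAbs(cv2.resize(w[190:340,200:450],(500,300),interpolation=3),alpha=1.5)
b=cv2.convertScaleAbs(cv2.resize(im[int(v)-75:int(v)+75,int(u)-60:int(u)+60],(300,375),interpolation=3),alpha=1.5)
o=np.zeros((375,800,3),np.uint8);o[:300,:500]=a;o[:,500:]=b;cv2.imwrite("pics/g1.png",o);print(manip.state())
E
```

```text
time_s: 3.3
eef_pos: [0.5752, -0.256, 0.0307]
ee_rot: [3.097, 0.528, 0.001]
wrist_force: [-1.2, 1.6, 6.0]
finger_gap: 0.0648
gripper_force: 30.0
{'time_s': 3.4, 'joint_pos': array([-4.59362004e-01,  1.30948673e-01,  1.73858786e+00,  1.38397183e-04,
        1.27159330e+00,  7.73465822e-01]), 'joint_velocities': array([ 0.00097402, -0.00104983,  0.00029879, -0.00204002,  0.00021823,
       -0.00063283]), 'joint_efforts': array([-5.29806856e-01, -6.46130133e+01, -5.48327422e+01, -1.85021963e-01,
       -7.31687006e-01,  3.62826849e-02]), 'eef_pos': array([ 0.5751489 , -0.25600617,  0.03064818]), 'ee_rot': array([3.09669212e+00, 5.28265791e-01, 7.10227091e-04]), 'wrist_force': array([-1.37101538,  1.70503022,  5.62796971]), 'moment': array([0.3814414 , 0.34662148, 0.06949745]), 'gripper_force': 30.00126153230667, 'finger_gap': 0.06494615868782178}
```

View pics/g1.png

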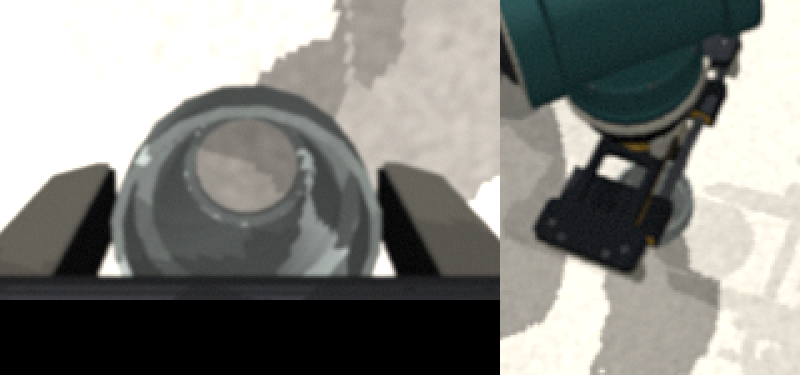

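Wrist crop: the cup is between the fingers, with its rim from about x=256 to 391 and the top edge near y=243. I'll lift a little and check against the prediction.

```bash
python3 -m pendant '[[0.5,0,0,-0.005,0],[0.5,0,0,-0.015,0],[0.5,0,0,-0.03,0],[0.5,0,0,-0.03,0],[0.5,0,0,-0.03,0],[0.5,0,0,0,0],[0.5,0,0,0,0],[0.5,0,0,0,0]]'
python3 - <<'E'
from h import *
from station import manip
c=manip.camera("wrist");w=c["color"];s=manip.camera("scene");im=s["color"];st=manip.state();p=st["eef_pos"];print(p,st["wrist_force"],st["moment"])
for dz in(.014,.018,.022):
    q=proj(c,circ(p[0],p[1],p[2]+dz,.031));print(dz,q.min(0).round(1),q.max(0).round(1))
q=proj(c,circ(p[0],p[1],p[2]-.03,.015));print('hole',q.min(0).round(1),q.max(0).round(1))
u,v=proj(s,[p])[0]
a=tile(w,200,190,250,150,2)
b=cv2.convertScaleAbs(cv2.resize(im[int(v)-75:int(v)+75,int(u)-60:int(u)+60],(300,375),interpolation=3),alpha=1.5)
o=np.zeros((375,800,3),np.uint8);o[:300,:500]=a;o[:,500:]=b;cv2.imwrite("pics/g2.png",o)
E
```

```text
time_s: 4.07
eef_pos: [0.5747, -0.2559, 0.14]
ee_rot: [-3.097, -0.528, 0.0]
wrist_force: [-0.3, -0.7, -2.1]
finger_gap: 0.0649
gripper_force: 30.0
[ 0.57441436 -0.25575183  0.13879101] [-0.54135089 -0.47278892 -1.36122374] [-0.04754126  0.01143766 -0.03985073]
0.014 [255.7 232.6] [388.4 355.8]
0.018 [254.  234.8] [389.9 360.6]
0.022 [252.3 237.1] [391.6 365.6]
hole [296.8 241.7] [347.8 290.2]
```

View pics/g2.png

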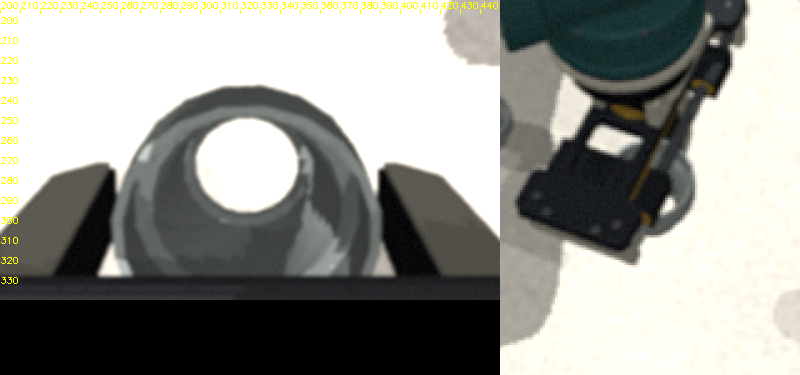

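The held cup is level. Its rim and hole both sit about 7 px lower than predicted, so it is about 3 mm toward tool −x. Next I'll hover beside the fixture so one wrist picture shows both cups.

```bash
python3 -m pendant '[[0.5,0,-0.01,-0.018,0],[0.5,0.003,-0.025,-0.018,0],[0.5,0.003,-0.033,-0.018,0],[0.5,0.003,-0.034,-0.007,0],[0.5,0.003,-0.034,0,0],[0.5,0.003,-0.034,0,0],[0.5,0.003,-0.034,0,0],[0.5,0.003,-0.034,0,0],[0.5,0.003,-0.024,0,0],[0.5,0.003,-0.0125,0,0],[0.5,0,0,0,0],[0.5,0,0,0,0],[0.5,0,0,0,0]]'
python3 - <<'E'
from h import *
from station import manip
c=manip.camera("wrist");st=manip.state();p=st["eef_pos"];print(p,go(st,[.5942,.042,.2])[0],st["finger_gap"])
e=lambda x,y,z,r:(lambda q:(q.min(0).round(1),q.max(0).round(1)))(proj(c,circ(x,y,z,r)))
print("seated rim",e(.5942,.042,.104,.031),"held rim",e(p[0],p[1],p[2]+.018,.031),"hole",e(p[0],p[1],p[2]-.03,.015))
cv2.imwrite("pics/n1.png",cv2.resize(c["color"],(800,600),interpolation=3))
E
```

```text
time_s: 5.25
eef_pos: [0.5096, 0.0111, 0.2006]
ee_rot: [3.097, 0.527, -0.001]
wrist_force: [-0.8, -0.6, -1.9]
finger_gap: 0.0649
gripper_force: 30.0
[0.50965656 0.01088125 0.20064901] [ 0.09007783 -0.00142829  0.0005807 ] 0.06494695761879475
seated rim (array([277.1,  66.1]), array([365.3, 159.3])) held rim (array([254.5, 235.1]), array([391.4, 361.8])) hole (array([297.4, 242. ]), array([348.7, 290.7]))
```

View pics/n1.png

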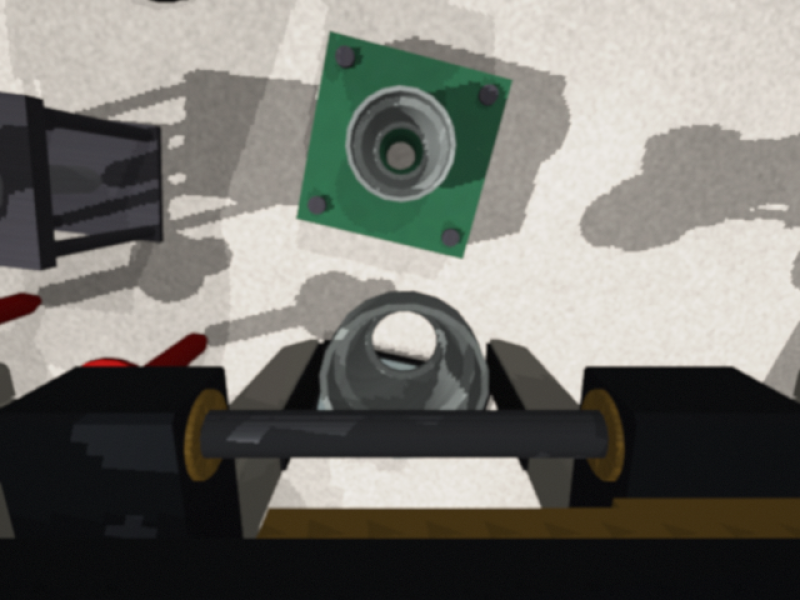

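Wrist view (full-frame px): the seated rim is centred at (320.4,114.8) against a prediction of (321.2,112.7). The held cup's hole is at (323.6,270.4) against (323,266.3). The relative shift needed is about +0.0915 in tool x and −0.002 in tool y.

```bash
python3 -m pendant '[[0.5,0.01,0,0,0],[0.5,0.0215,-0.002,0,0],[0.5,0.03,0,0,0],[0.5,0.02,0,0,0],[0.5,0.01,0,0.005,0],[0.5,0,0,0.02,0],[0.5,0,0,0.02,0],[0.5,0,0,0.01,0],[0.5,0,0,0,0],[0.5,0,0,0,0]]'
python3 - <<'E'
from h import *
from station import manip
st=manip.state();print(go(st,[.5942,.042,.1067])[0])
E
```

```text
time_s: 6.13
eef_pos: [0.595, 0.0438, 0.146]
ee_rot: [-3.097, -0.527, 0.001]
wrist_force: [-0.8, 0.0, -1.6]
finger_gap: 0.0647
gripper_force: 30.0
[-0.00135519  0.00140667  0.03934213]
```

Now a slow descent into the seated cup, watching the force.

```bash
python3 -m pendant '[[0.5,0,0,0.005,0],[0.5,0,0,0.005,0],[0.5,0,0,0.005,0],[0.5,0,0,0.005,0],[0.5,0,0,0.005,0],[0.5,0,0,0.003,0],[0.5,0,0,0.003,0],[0.5,0,0,0,0],[0.5,0,0,0,0]]'
```

```text
time_s: 6.88
eef_pos: [0.5951, 0.0441, 0.115]
ee_rot: [-3.097, -0.528, 0.0]
wrist_force: [-0.9, -0.3, -2.1]
finger_gap: 0.065
gripper_force: 30.0
```

```bash
python3 -m pendant '[[0.5,0,0,0.002,0],[0.5,0,0,0.002,0],[0.5,0,0,0.002,0],[0.5,0,0,0.001,0],[0.5,0,0,0,0],[0.5,0,0,0,0]]'; python3 -m pendant '[[0.5,0,0,0.001,0],[0.5,0,0,0,0],[0.5,0,0,0,0]]'
```

```text
time_s: 7.38
eef_pos: [0.5951, 0.0441, 0.108]
ee_rot: [-3.097, -0.528, 0.0]
wrist_force: [0.9, -0.3, -2.1]
finger_gap: 0.0651
gripper_force: 30.0
time_s: 7.63
eef_pos: [0.5951, 0.0441, 0.1071]
ee_rot: [3.097, 0.528, 0.0]
wrist_force: [-0.3, 0.1, -1.5]
finger_gap: 0.0649
gripper_force: 30.0
```

```bash
python3 -m pendant '[[0.5,0,0,0.0005,0],[0.5,0,0,0,0],[0.5,0,0,0,0]]'; python3 -m pendant '[[0.5,0,0,0.0005,0],[0.5,0,0,0,0],[0.5,0,0,0,0]]';python3 -m pendant '[[0.5,0,0,0.0005,0],[0.5,0,0,0,0],[0.5,0,0,0,0]]'
```

```text
time_s: 7.88
eef_pos: [0.5952, 0.0441, 0.1067]
ee_rot: [3.097, 0.528, 0.0]
wrist_force: [-0.0, 0.6, -0.6]
finger_gap: 0.065
gripper_force: 30.0
time_s: 8.13
eef_pos: [0.5953, 0.0441, 0.1067]
ee_rot: [3.097, 0.528, 0.001]
wrist_force: [-1.5, 0.2, 5.8]
finger_gap: 0.0649
gripper_force: 30.0
time_s: 8.38
eef_pos: [0.5954, 0.0442, 0.1066]
ee_rot: [3.097, 0.528, 0.002]
wrist_force: [-3.9, 0.4, 9.3]
finger_gap: 0.0648
gripper_force: 30.0
```

Contact came at TCP z = 0.1067, exactly the nested height. I'll release gently, rise and look.

```bash
python3 -m pendant '[[0.5,0,0,-0.001,0],[0.5,0,0,0,0],[0.75,0,0,0,0],[0.85,0,0,0,0],[1,0,0,0,0],[1,0,0,0,0],[1,0,0,0,0],[1,0,0,0,0],[1,0,0,-0.005,0],[1,0,0,-0.02,0],[1,-0.01,0,-0.035,0],[1,-0.03,0,-0.035,0],[1,-0.03,0,-0.02,0],[1,-0.02,0,0,0],[1,0,0,0,0],[1,0,0,0,0]]'
python3 - <<'E'
from h import *
from station import manip
c=manip.camera("wrist");t=manip.camera("top");s=manip.camera("scene");st=manip.state();p=st["eef_pos"];print(p)
x,y=.5945,.0425
e=lambda c,x,y,z,r:(lambda q:(q.min(0).round(1).tolist(),q.max(0).round(1).tolist()))(proj(c,circ(x,y,z,r)))
for n,k in(("w",c),("s",s)): print(n,"upper rim",e(k,x,y,.124,.031),"lower rim",e(k,x,y,.104,.031))
u,v=proj(c,[[x,y,.12]])[0];u2,v2=proj(s,[[x,y,.11]])[0];u0,v0=max(0,int(u)-65),max(0,int(v)-65)
o=np.hstack([tile(c["color"],u0,v0,130,130,3),tile(s["color"],u2-32,v2-32,65,65,6)])
cv2.imwrite("pics/n2.png",o[:,:800])
# look for pin from here
E
```

```text
time_s: 9.72
eef_pos: [0.5127, 0.015, 0.2192]
ee_rot: [3.097, 0.527, 0.003]
wrist_force: [0.4, 0.8, -0.6]
finger_gap: 0.0932
gripper_force: 0.0
[0.51333045 0.01542806 0.21770085]
w upper rim ([280.4, 72.1], [368.7, 165.0]) lower rim ([283.5, 77.7], [365.4, 163.8])
s upper rim ([350.0, 228.6], [381.2, 253.5]) lower rim ([349.3, 234.8], [380.1, 259.4])
```

View pics/n2.png

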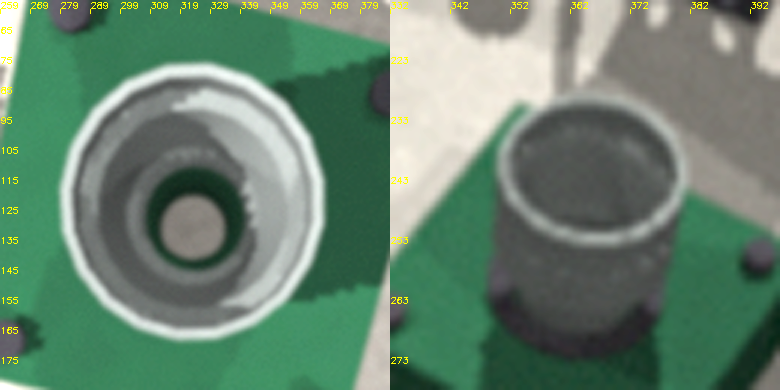

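Wrist view: the upper cup is nested concentrically, with its rim centred at (322.2,121.7) and the bore's floor disc at (323.3,131). The scene view shows it standing square. Now I'll compute the bore position and the move to the pin.

Run:
```python
from h import *
from station import manip
c=manip.camera("wrist");st=manip.state()
print("rim",atz(c,(322.2,121.7),.124),"bore exit",atz(c,(323.1,130.8),0),"hole",atz(c,(323.9,127.6),.058))
print(st["eef_pos"],go(st,[.498-.085*.9435,.262-.085*.3314,.235])[0])
```

```text
rim [0.59313287 0.04407145 0.124     ] bore exit [0.59242579 0.04329342 0.        ] hole [0.59294367 0.04266545 0.058     ]
[0.51331965 0.01549282 0.21753393] [-0.01770729 -0.23766856 -0.01732792]
```

```bash
python3 -m pendant '[[1,0,-0.01,-0.017,0],[1,-0.002,-0.03,0,0],[1,-0.002,-0.036,0,0],[1,-0.003,-0.036,0,0],[1,-0.003,-0.036,0,0],[1,-0.003,-0.036,0,0],[1,-0.003,-0.03,0,0],[1,-0.002,-0.018,0,0],[1,0,-0.006,0,0],[1,0,0,0,0],[1,0,0,0,0],[1,0,0,0,0]]'
python3 - <<'E'
from h import *
from station import manip
c=manip.camera("wrist");st=manip.state();p=st["eef_pos"];print(p)
x,y=.498,.262
e=lambda c,x,y,z,r:(lambda q:(q.min(0).round(1).tolist(),q.max(0).round(1).tolist()))(proj(c,circ(x,y,z,r)))
print("flange",e(c,x,y,.133,.031),"knob top",e(c,x,y,.173,.016))
u,v=proj(c,[[x,y,.15]])[0]
cv2.imwrite("pics/p1.png",tile(c["color"],max(0,u-100),max(0,v-75),200,150,4))
E
```

```text
time_s: 10.92
eef_pos: [0.4176, 0.2331, 0.2349]
ee_rot: [3.097, 0.527, -0.001]
wrist_force: [1.3, -0.1, -0.4]
finger_gap: 0.0931
gripper_force: 0.0
[0.41764255 0.23296039 0.23498926]
flange ([278.9, 75.1], [364.9, 165.5]) knob top ([295.5, 89.0], [347.8, 144.2])
```

View pics/p1.png

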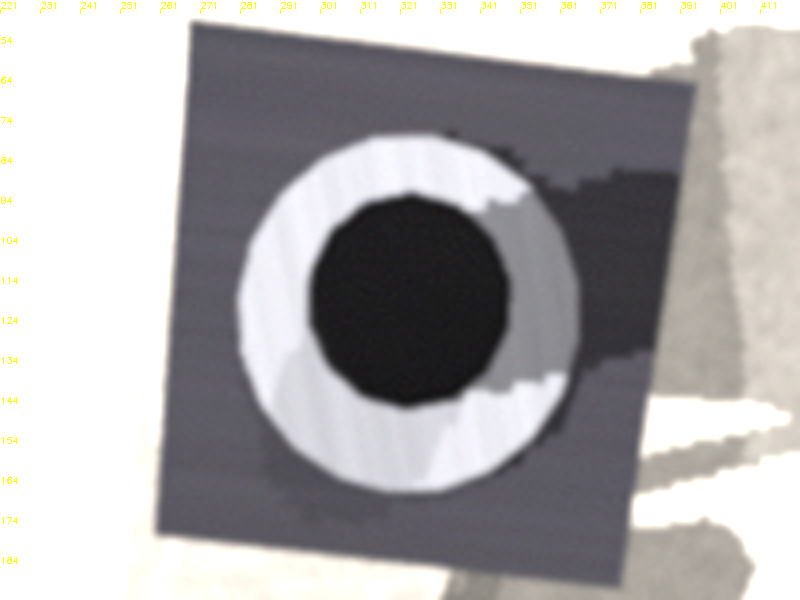

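Wrist crop: the flange is centred at (322.9,121.8) against a prediction of (321.9,120.3), so the pin is at about (0.4972,0.261). I'll move over the knob and descend.

```bash
python3 -m pendant '[[1,0.015,0,0,0],[1,0.03,0,0,0],[1,0.025,0,0,0],[1,0.0143,0,0,0],[1,0,0,0.01,0],[1,0,0,0.03,0],[1,0,0,0.03,0],[1,0,0,0.02,0],[1,0,0,0.0075,0],[1,0,0,0,0],[1,0,0,0,0],[1,0,0,0,0]]'
python3 - <<'E'
from h import *
from station import manip
st=manip.state();print(go(st,[.4972,.261,.1365])[0])
E
```

```text
time_s: 11.97
eef_pos: [0.4972, 0.2618, 0.1395]
ee_rot: [-3.096, -0.528, -0.003]
wrist_force: [0.3, 0.4, -0.4]
finger_gap: 0.0929
gripper_force: 0.0
[-0.00024507  0.00074341  0.00297264]
```

```bash
python3 -m pendant '[[1,0,0.0007,0.0015,0],[0.8,0,0,0,0],[0.6,0,0,0,0],[0.5,0,0,0,0],[0.4,0,0,0,0],[0.3,0,0,0,0],[0.2,0,0,0,0],[0.2,0,0,0,0],[0.2,0,0,0,0],[0.2,0,0,0,0],[0.2,0,0,0,0],[0.2,0,0,0,0]]' 40
```

```text
time_s: 12.97
eef_pos: [0.4968, 0.2611, 0.1362]
ee_rot: [3.097, 0.528, 0.0]
wrist_force: [0.8, -0.2, 0.9]
finger_gap: 0.0313
gripper_force: 40.0
```

Gripped: gap 31.3 mm on the 32 mm knob. Lifting straight up clear of the stand.

```bash
python3 -m pendant '[[0.2,0,0,-0.004,0],[0.2,0,0,-0.01,0],[0.2,0,0,-0.02,0],[0.2,0,0,-0.025,0],[0.2,0,0,-0.025,0],[0.2,0,0,-0.025,0],[0.2,0,0,-0.02,0],[0.2,0,0,-0.01,0],[0.2,0,0,0,0],[0.2,0,0,0,0],[0.2,0,0,0,0]]'
python3 - <<'E'
from h import *
from station import manip
st=manip.state();print(st["moment"],go(st,[.593,.0433,.275])[0])
c=manip.camera("scene");w=manip.camera("wrist");t=manip.camera("top");p=st["eef_pos"]
# predicted pin nose/flange in scene
z0=p[2]-.1262
print(p,proj(c,[[p[0],p[1],z0],[p[0],p[1],z0+.118]]).round(1))
u,v=proj(c,[[p[0],p[1],z0+.05]])[0]
a=tile(c["color"],u-50,v-50,100,120,4);b=cv2.resize(w["color"],(400,300));o=np.zeros((480,800,3),np.uint8);o[:,:400]=a;o[:300,400:]=b
cv2.imwrite("pics/p2.png",o)
E
```

```text
time_s: 13.88
eef_pos: [0.4965, 0.261, 0.2736]
ee_rot: [3.096, 0.528, -0.003]
wrist_force: [0.3, 0.1, -2.5]
finger_gap: 0.0315
gripper_force: 40.0
[-0.03656447  0.00267334 -0.0336886 ] [ 0.01889779  0.23734931 -0.00136547]
[0.49649763 0.2609674  0.27362749] [[389.4 152.5]
 [396.7 109.8]]
```

View pics/p2.png

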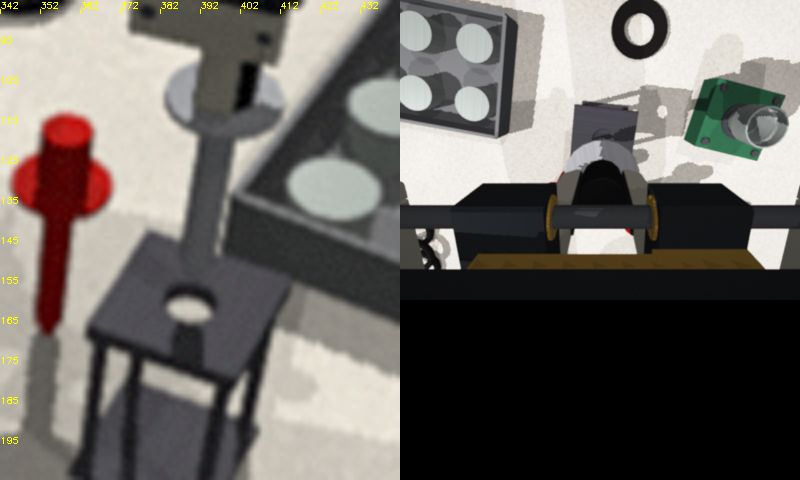

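The pin hangs vertical: its nose is at about (390,152) and its flange at (397,109.5) in the scene view, matching the prediction. The stand is empty. Moving over the bore.

```bash
python3 -m pendant '[[0.2,0,0.01,0,0],[0.2,0.0015,0.02,0,0],[0.2,0.002,0.03,0,0],[0.2,0.003,0.032,0,0],[0.2,0.003,0.032,0,0],[0.2,0.003,0.032,0,0],[0.2,0.003,0.032,0,0],[0.2,0.002,0.027,0,0],[0.2,0.001,0.016,0,0],[0.2,0,0.006,0,0],[0.2,0,0,0,0],[0.2,0,0,0,0],[0.2,0,0,0,0],[0.2,0,0,0,0]]'
python3 - <<'E'
from h import *
from station import manip
st=manip.state();print(st["eef_pos"],R.from_rotvec(st["ee_rot"]).as_matrix()[:,2],go(st,[.593,.0433,.1322])[0])
E
```

```text
time_s: 15.2
eef_pos: [0.5925, 0.0445, 0.2753]
ee_rot: [-3.096, -0.53, -0.0]
wrist_force: [0.3, 0.0, -3.4]
finger_gap: 0.0315
gripper_force: 40.0
[0.59253206 0.04451556 0.27529375] [ 1.61868295e-04  1.66188847e-04 -9.99999973e-01] [7.39767731e-06 1.31671383e-03 1.43093616e-01]
```

```bash
python3 -m pendant '[[0.2,0,0.0013,0,0],[0.2,0,0,0.01,0],[0.2,0,0,0.015,0],[0.2,0,0,0.015,0],[0.2,0,0,0.015,0],[0.2,0,0,0.015,0],[0.2,0,0,0.01,0],[0.2,0,0,0.005,0],[0.2,0,0,0,0],[0.2,0,0,0,0]]'; python3 -m pendant '[[0.2,0,0,0.004,0],[0.2,0,0,0.004,0],[0.2,0,0,0.003,0],[0.2,0,0,0.003,0],[0.2,0,0,0,0],[0.2,0,0,0,0]]'
```

```text
time_s: 16.03
eef_pos: [0.5934, 0.0424, 0.1904]
ee_rot: [3.097, 0.528, 0.0]
wrist_force: [0.9, -0.5, -3.4]
finger_gap: 0.0319
gripper_force: 40.0
time_s: 16.53
eef_pos: [0.5932, 0.0424, 0.176]
ee_rot: [-3.097, -0.528, 0.0]
wrist_force: [-0.1, -0.1, -3.4]
finger_gap: 0.0314
gripper_force: 40.0
```

```bash
python3 -m pendant '[[0.2,0,-0.0005,0.002,0],[0.2,0,0,0.002,0],[0.2,0,0,0.002,0],[0.2,0,0,0,0],[0.2,0,0,0,0]]'; python3 -m pendant '[[0.2,0,0,0.002,0],[0.2,0,0,0.002,0],[0.2,0,0,0.002,0],[0.2,0,0,0,0],[0.2,0,0,0,0]]'
```

```text
time_s: 16.95
eef_pos: [0.593, 0.0429, 0.17]
ee_rot: [-3.097, -0.528, 0.0]
wrist_force: [0.7, 0.2, -3.0]
finger_gap: 0.0314
gripper_force: 40.0
time_s: 17.37
eef_pos: [0.593, 0.0429, 0.164]
ee_rot: [-3.097, -0.528, 0.0]
wrist_force: [0.0, -0.0, -3.6]
finger_gap: 0.0315
gripper_force: 40.0
```

The shank has entered the bore with no side force. Continuing down to just short of home.

```bash
python3 -m pendant '[[0.2,0,0,0.004,0],[0.2,0,0,0.005,0],[0.2,0,0,0.005,0],[0.2,0,0,0.005,0],[0.2,0,0,0.005,0],[0.2,0,0,0.004,0],[0.2,0,0,0.002,0],[0.2,0,0,0,0],[0.2,0,0,0,0]]'; python3 -m pendant '[[0.2,0,0,0.001,0],[0.2,0,0,0,0],[0.2,0,0,0,0]]'; python3 -m pendant '[[0.2,0,0,0.0005,0],[0.2,0,0,0,0],[0.2,0,0,0,0]]'
```

```text
time_s: 18.12
eef_pos: [0.5931, 0.0429, 0.1342]
ee_rot: [-3.097, -0.528, 0.0]
wrist_force: [-0.5, 0.6, -3.7]
finger_gap: 0.0313
gripper_force: 40.0
time_s: 18.37
eef_pos: [0.5931, 0.0429, 0.1333]
ee_rot: [3.097, 0.528, 0.0]
wrist_force: [-0.0, -0.5, -3.8]
finger_gap: 0.0313
gripper_force: 40.0
time_s: 18.62
eef_pos: [0.5931, 0.0429, 0.1328]
ee_rot: [3.097, 0.528, 0.0]
wrist_force: [0.5, -0.4, -3.0]
finger_gap: 0.0312
gripper_force: 40.0
```

```bash
python3 -m pendant '[[0.2,0,0,0.0005,0],[0.2,0,0,0,0],[0.2,0,0,0,0]]'; python3 -m pendant '[[0.2,0,0,0.0005,0],[0.2,0,0,0,0],[0.2,0,0,0,0]]';python3 -m pendant '[[0.2,0,0,0.0005,0],[0.2,0,0,0,0],[0.2,0,0,0,0]]'
```

```text
time_s: 18.87
eef_pos: [0.5931, 0.0429, 0.1322]
ee_rot: [-3.097, -0.528, -0.0]
wrist_force: [-0.0, -0.3, -1.8]
finger_gap: 0.0313
gripper_force: 40.0
time_s: 19.12
eef_pos: [0.5932, 0.0429, 0.1321]
ee_rot: [3.097, 0.528, 0.001]
wrist_force: [-2.6, -0.3, 4.2]
finger_gap: 0.0319
gripper_force: 40.0
time_s: 19.37
eef_pos: [0.5933, 0.0429, 0.1321]
ee_rot: [3.097, 0.528, 0.002]
wrist_force: [-3.4, -0.3, 8.3]
finger_gap: 0.0315
gripper_force: 40.0
```

Contact at TCP z = 0.1322 means the flange is home. Releasing, rising straight up, then checking.

```bash
python3 -m pendant '[[0.2,0,0,-0.001,0],[0.2,0,0,0,0],[0.4,0,0,0,0],[0.6,0,0,0,0],[0.8,0,0,0,0],[1,0,0,0,0],[1,0,0,0,0],[1,0,0,0,0],[1,0,0,0,0],[1,0,0,0,0],[1,0,0,-0.005,0],[1,0,0,-0.02,0],[1,0,0,-0.035,0],[1,0,0,-0.035,0],[1,-0.03,0,-0.02,0],[1,-0.035,0,0,0],[1,-0.03,0,0,0],[1,0,0,0,0],[1,0,0,0,0],[1,0,0,0,0]]'
python3 - <<'E'
from h import *
from station import manip
w=manip.camera("wrist");s=manip.camera("scene");st=manip.state();print(st["eef_pos"],st["finger_gap"])
x,y=.593,.0433
e=lambda c,z,r:(lambda q:(q.min(0).round(1).tolist(),q.max(0).round(1).tolist()))(proj(c,circ(x,y,z,r)))
for c in(w,s):print("flange top",e(c,.129,.031),"knob top",e(c,.169,.016))
u,v=proj(w,[[x,y,.13]])[0];u2,v2=proj(s,[[x,y,.12]])[0]
o=np.hstack([tile(w["color"],max(0,u-65),max(0,v-65),130,130,3),tile(s["color"],u2-32,v2-32,65,65,6)]);cv2.imwrite("pics/f.png",o)
E
```

```text
time_s: 21.03
eef_pos: [0.5038, 0.0114, 0.2476]
ee_rot: [3.097, 0.528, 0.001]
wrist_force: [0.2, 0.2, 0.1]
finger_gap: 0.093
gripper_force: 0.0
[0.50404262 0.01161901 0.24700614] 0.09293195530490955
flange top ([281.5, 66.1], [363.1, 152.4]) knob top ([297.5, 77.8], [346.7, 130.0])
flange top ([349.8, 226.5], [381.1, 251.3]) knob top ([359.0, 219.5], [375.7, 232.4])
```

View pics/f.png

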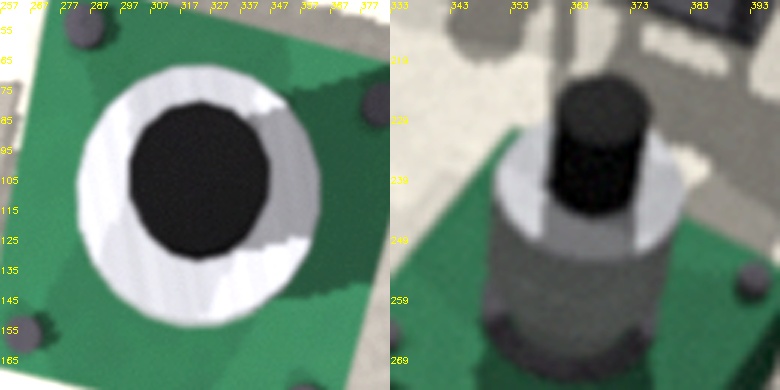

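The flange covers the rim concentrically. In the wrist view it spans x 282–363.5 and y about 67–153.5, as predicted for z = 0.129. In the scene view it lies flat with no gap. The other parts were not touched, so I'm handing in.

```bash
python3 -c "
from station import manip
print(manip.close_job())"
```

```text
the job is handed in; nothing more can be done
None
```

The matching cup is nested in the seated cup and the pin is fully home with its flange flat on the upper rim. Both were released without a drop, the other parts were not touched, and the job was handed in at about 21 s.

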